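Close the microcentrifuge and start the spin

ROBOT

A 6-joint arm with a two-finger parallel gripper is mounted at the origin on the work surface. World frame = base frame: x ahead of the robot, y to its left, z up, the work surface at z = 0. Lengths are in m, angles in rad, forces in N, time in s.
With the tool pointing down it reaches from about 0.35 to 0.725 m from the base axis. Payload 6 kg.
Tool frame: the origin (TCP) lies between the finger pads; the fingertips stand 8 mm ahead of it and the grasp point (between the pads) lies 11 mm behind it; z points along the fingers, y is the line along which they close (so a half turn about z gives the same grasp; the last joint's range is limited). The gripper opens to 85 mm and grips with 20 to 120 N. Pads are 22 mm wide; open, the fingers measure 114 mm over their backs; the gripper's body (76 mm by 85 mm) begins 54 mm behind the grasp point. The pads swing forward as they close: fully open they stand 13 mm farther back than shut.
Start: joints at [1.637, 0.04, 0.085, 0, -1.615, -0.334], TCP at [0.159, 0.579, 0.239] pointing down, gripper open.
Joint ranges: [-2.56, 2.56], [-1.29, 2.01], [-1.08, 1.49], [-3.29, 1.98], [-2.81, -0.18], [-2.99, 2.99]. Speed limits (rad/s): [2.57, 2.57, 3.01, 3.14, 3.14, 3.14].

INTERFACE

Orientations are given as a rotation vector (axis times angle).
In Python, from workcell import * gives the robot as it stands. The module is installed in compiled form; this text tells all that it offers.
- The arm moves only by the tool jog_arm, never from a script. Its argument "moves" is a list of rows, each a list of 3 entries, a list of its own where there are three numbers: the opening, from -1 (shut) to 1 (fully open), so that 0 is half open, then the shift along the world's x, y, z as a fraction of full scale, then the turn about the world's z as a fraction of full scale. A call has 1 to 10 rows; each row shifts and turns the commanded pose from where the row before left it; what a row does not reach is not made up. Full scale, the value 1, is 40 mm for a shift and 0.15 rad for a turn. A row lasts 1/10 s, in which the tool goes at most 50 mm and 8.59 degrees, less where a joint would pass 70% of its speed; a pose out of reach is approached as far as the arm can. A call with a number of a shift or a turn outside -1 to 1 is refused whole. A call with a gripper value outside its range is refused whole. The fingers move at their own pace and stop on an object; "squeeze" is the grip in N (left out, the last holds). Time passes only in rows, so rows that do not move let the fingers close. It gives the time, the measured TCP pose, the force, the opening and the grip force at its end, in the units of the state.
- observe(): the state, without advancing time (a new reading comes with each control period).
- get_image(name): name is "side" or "top" or "wrist"; returns (picture, depth): 420x560x3 uint8, blue, green, red; 420x560 float32, m along the optical axis (not along the pixel's ray), 0 where there is no reading.
- calibration(name): a dict with "fx", "fy", "cx", "cy" (pixels), "rvec" (rotation vector, rad) and "tvec" (3), from world to camera coordinates, as OpenCV has them; the wrist camera has in their place "tool_from_camera" (4x4, takes a point from camera to tool coordinates, whose origin is the TCP and whose axes are the flange's). Camera axes: x right, y down, z forward; pixel columns grow to the right and rows downward; lengths in m; the calibration is good to about 2 mm. A picture is of the moment at which its call begins: read the wrist's pose just before it. calibration takes no time and is no camera call.
- sign_off(): hands the job in; it is judged then, once.
The state is a dict: "clock": time; "qpos": joint angles; "joint_velocities": joint speeds; "joint_efforts": joint torques, N m; "tcp_pos": TCP position; "tcp_rot": TCP orientation; "contact_force": force on the tool from outside, world axes, zero at the start; "torque": the same for the moment, N m; "opening": finger opening in m; "gripper_force": force on a finger pad.
Only numpy, scipy, OpenCV 4.12 (cv2) and the standard library are available. Lean on these libraries where they do the work, as an engineer would, in place of code of your own. Each camera call takes 0.05 s, during which the arm holds its last target. There are 200 camera calls.

TASK

The tubes are loaded in the microcentrifuge, but its lid is still half open. With your fingertips push the lid gently all the way down by the lip at its front edge, then tap the up-arrow key to add a minute, then tap the big round start key; press each key lightly until it goes in, and let it come out again. Grip and lift nothing, leave the other two keys alone, and do not shift the machine or anything standing around it.

Things in the scene. Friction and masses are not known exactly. Their poses are not given: they have to be found in the camera images.
- centrifuge: Cream benchtop microcentrifuge, 290 mm deep (x), 230 mm wide (y), 129 mm high with its lid shut, about 4.5 kg, loose on rubber feet. Origin: centre of its underside, on the bench; x points to its back, y to its left seen from the robot, z up. Its front faces the robot, turned by up to 0.3 rad. The deck under the lid is 102 mm high; in front of it is a sloping control panel.
- lid (a joint): Lid angle in rad: 0 shut, growing as it opens; 0.35 to 0.75 at the start. A cream plate 195 mm long, 222 mm wide, 20 mm thick with a round clear window, 0.35 kg, hinged along its far edge (the machine's back). The stiff hinge keeps it at any angle; at the lip it gives to 1 to 2 N. Shut, it rests on a firm stop, and stays down by itself.
- lid_lip (a point): Middle of the top of the lip: the grey sprung catch tab at the middle of the lid's front edge, 26 mm (x) by 70 mm (y), its top 5 mm above the lid's face. It gives up to 5 mm into the lid, from about 1 N to 11 N. 203 mm in front of the hinge axis, it swings with the lid; lid shut, it is 129 mm above the bench. z is the lid's outward normal, x points to the hinge.
- lid_hinge (a point): Point on the lid's hinge axis, in the middle of the machine's width, at x = 130, z = 110 mm of the centrifuge; the axis runs along the machine's y. With the lid shut the lip point is 203 mm in front of it and 19 mm above it.
- key_up_top (a point): Middle of the top of the up-arrow key, second from left: triangular, sides 22 mm, its point aiming up the panel, away from the robot; 9 mm proud. The panel slopes 18 degrees, from 98 mm high at the machine's x = -60 mm down to 70 mm at x = -145. z is the panel's outward normal (leaning to the front), x points up the slope.
- key_up (a joint): How far the up-arrow key is pressed in along the panel's normal, in m: 0 out, 0.005 fully in. A spring key: moves from about 1.5 N, fully in at about 6 N, springs back, counts as pressed beyond 0.0025. The four white keys stand in one row below the dark display, from left to right as the robot sees it: down arrow, up arrow, stop, start (y = 78, 26, -26, -78 mm of the centrifuge).
- key_start_top (a point): Middle of the top of the start key, the rightmost: round, 28 mm across, the largest, 9 mm proud of the panel. Axes as for the up-arrow key.
- key_start (a joint): Travel of the start key in m, same spring and travel as the up-arrow key.
- key_down (a joint): Travel of the down-arrow key (leftmost, triangular, point aiming to the front), same spring and travel. Not to be pressed.
- key_stop (a joint): Travel of the stop key (third from the left, square, 18 mm), same spring and travel. Not to be pressed.
- tube_rack: White rack of microtubes, 100 x 66 x 46 mm, left of the centrifuge. Origin under its centre. Leave it alone.
- beaker: Glass beaker, 72 mm across, 85 mm high, left of the centrifuge towards the back. Origin under its centre. Leave it alone.
- tip_box: Grey box of pipette tips with a clear lid, 122 x 85 x 56 mm, right of the centrifuge. Origin under its centre. Leave it alone.
- reagent_bottle: Glass bottle with a blue cap, 68 mm across, 150 mm high, right of the centrifuge towards the back. Origin under its centre. Leave it alone.
- sample_pot: Small pot with an orange cap, 40 mm across, 46 mm high, in front of the centrifuge on the left. Origin under its centre. Leave it alone.
- note_pad: Pink note pad, 76 x 76 x 14 mm, in front of the centrifuge on the right. Origin under its centre. Leave it alone.
- pipette: Pipette lying across the bench in front of the centrifuge, 242 mm long, up to 44 mm wide and 28 mm high. Origin under its middle, x along it to the tip. Leave it alone.

How it is judged:
On the way, in this order (a step that is already met when the one before it is completed fails the run):
1. the lid is pushed all the way down (value of joint lid below 0.03 rad and value of joint each of key_up, key_start below 0.001 m), for 0.2 s.
2. then the up-arrow key is pressed in, with the lid shut (value of joint key_up above 0.0025 m and value of joint key_start below 0.001 m and value of joint lid below 0.03 rad), for 0.05 s.
3. then the start key is pressed in, with the up-arrow key out again and the lid shut (value of joint key_start above 0.0025 m and value of joint key_up below 0.001 m and value of joint lid below 0.03 rad), for 0.05 s.
At the end, for the whole second after the job is handed in: The lid is shut (within 0.03 rad), all four keys are out again (within 1 mm), the centrifuge stands level within 15 mm of where it was, and each thing around it within 20 mm of where it was (all of step 1 and value of joint each of key_down, key_stop below 0.001 m and distance of centrifuge from where it was at the start of the episode below 0.015 m and angle between centrifuge's own z axis and vertical below 0.03 rad and linear speed of centrifuge below 0.02 m/s and distance of each of tube_rack, beaker, tip_box, reagent_bottle, sample_pot, note_pad, pipette from where it was at the start of the episode below 0.02 m); the robot touches nothing.
It fails at once if the up-arrow or start key is pressed while the lid is open (value of joint lid above 0.06 rad and value of joint any of key_up, key_start above 0.0025 m).
It fails at once if the down-arrow or stop key is pressed (value of joint any of key_down, key_stop above 0.0025 m).
It fails at once if the machine, its lid or a key is pushed or pinched with more than 30 N (contact force between any of the fingers, the arm and centrifuge above 30 N).
It fails at once if the lid is slammed (faster than 2.5 rad/s) or lifted further open (beyond 0.9 rad) (velocity of joint lid below -2.5 rad/s or value of joint lid above 0.9 rad).
It fails at once if the centrifuge is tipped or shifted by more than 15 mm, or something standing around it is moved or lifted by more than 20 mm (distance of centrifuge from where it was at the start of the episode above 0.015 m or angle between centrifuge's own z axis and vertical above 0.05 rad or distance of any of tube_rack, beaker, tip_box, reagent_bottle, sample_pot, note_pad, pipette from where it was at the start of the episode above 0.02 m).
It also fails if it takes over 45 s, if anything falls off the work surface, if the arm or the gripper's body presses on something with over 40 N, if the wrist force passes 120 N, or if a joint passes its speed limit or range.

## Working session

There is one attempt and no reset: what is moved stays moved. The work goes in short steps, Python scripts to look and compute and a tool call to move; the robot and the scene stay as the last step left them, time stands still between calls to the robot, and variables do not carry over. Pictures are saved under pics/ and viewed, at most 10 in all, crops included, and the job is handed in when it is done.

Besides the shell and the picture viewer there is one more tool, called as name([rows], argument=value, ...), one row to a line, values as JSON. jog_arm: Moves the arm, as the interface text tells. Its arguments: {"type":"object","properties":{"moves":{"type":"array","items":{"type":"array"}},"squeeze":{"type":"number"}},"required":["moves"]}

```bash
mkdir -p pics
cat > h.py <<'E'
from workcell import *
import numpy as np, cv2
def world(name,d=None):
    c=calibration(name)
    if 'rvec' in c:
        R=cv2.Rodrigues(np.array(c['rvec'],float))[0]; t=np.array(c['tvec'],float).ravel()
        return c,R.T,-R.T@t
    s=d; T=np.array(c['tool_from_camera']); R=cv2.Rodrigues(np.array(s['tcp_rot'],float))[0]
    return c,R@T[:3,:3],R@T[:3,3]+np.array(s['tcp_pos'])
def cloud(name,depth,s=None):
    c,R,t=world(name,s); v,u=np.indices(depth.shape)
    P=np.stack([(u-c['cx'])/c['fx']*depth,(v-c['cy'])/c['fy']*depth,depth],-1)
    W=P@R.T+t; W[depth==0]=np.nan; return W
E
python3 - <<'E'
from h import *
s=observe(); print(s)
for n in('top','side'):
    im,d=get_image(n); cv2.imwrite(f'pics/{n}0.png',im); np.save(f'{n}0.npy',cloud(n,d))
    print(n,world(n)[2])
E
```

```text
{'clock': 0.0, 'qpos': array([ 1.63671398e+00,  4.08107987e-02,  8.37947716e-02, -4.89192135e-04,
       -1.61550515e+00, -3.33723045e-01]), 'joint_velocities': array([-0.00064544,  0.00058951,  0.00043646,  0.00025931, -0.00104089,
        0.00108819]), 'joint_efforts': array([-2.68693448e-04, -3.68199277e+01,  3.47419310e+01,  6.93289071e+00,
       -5.39871180e-03,  3.45076501e-06]), 'tcp_pos': array([0.15858438, 0.57832809, 0.2382656 ]), 'tcp_rot': array([ 3.11170339e+00, -4.19139752e-01, -2.14488963e-04]), 'contact_force': array([ 0.69887642,  0.2152863 , -0.11539957]), 'torque': array([ 0.04647418, -0.00205837,  0.00734353]), 'gripper_force': 0.0, 'opening': 0.08548910442225278}
top [0.51467822 0.02600157 1.33880556]
side [ 0.15886404 -0.48530827  0.77493397]
```

View pics/top0.png

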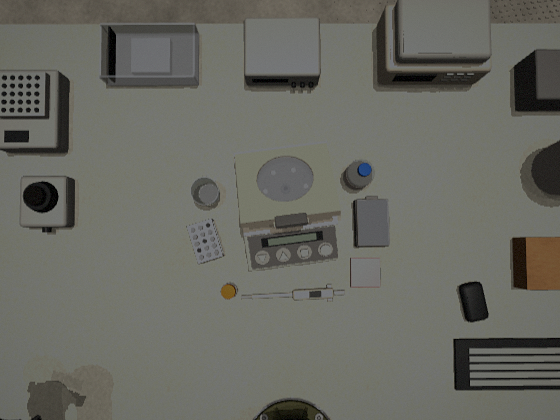

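View pics/side0.png

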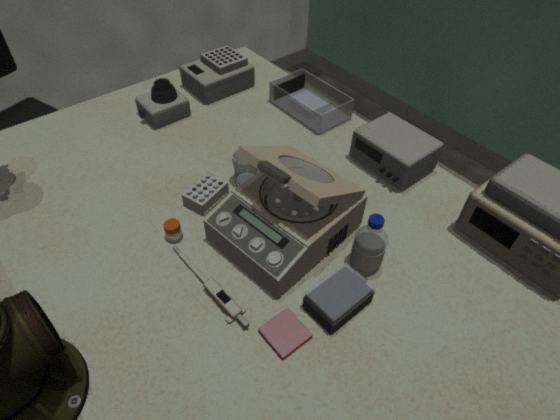

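The top view shows the machine turned slightly. Its keys are at about (262,257), (283,254), (304,252) and (326,249), and the lip is at about (291,220). The pot is at (228,291) and the pipette lies along row 294. Next I measure these with depth.

Run:
```python
from h import *
im=cv2.imread('pics/top0.png'); W=np.load('top0.npy')
for n,(u,v) in dict(down=(262,257),up=(283,254),stop=(304,252),start=(326,249),lip=(291,220),lipL=(276,222),lipR=(306,218),lidfl=(238,223),lidfr=(338,214),lidbl=(240,160),lidbr=(328,152),pot=(228,291),pip=(315,294),pad=(365,272),rack=(205,241),beak=(206,193),cap=(364,170)).items():
    print(n,np.nanmedian(W[v-1:v+2,u-1:u+2].reshape(-1,3),0).round(4))
cv2.imwrite('pics/crop1.png',np.clip(cv2.resize(im[140:310,190:390],None,fx=4,fy=3.5,interpolation=cv2.INTER_CUBIC).astype(float)*1.6,0,255)[:600])
S=cv2.imread('pics/side0.png'); Ws=np.load('side0.npy')
for n,(u,v) in dict(down=(224,218),up=(239,231),stop=(256,244),start=(275,258),lip=(273,171)).items():
    print('side',n,np.nanmedian(Ws[v-1:v+2,u-1:u+2].reshape(-1,3),0).round(4))
```

```text
down [0.4781 0.0695 0.0882]
up [0.4853 0.0184 0.0874]
stop [ 0.4899 -0.0328  0.0878]
start [ 0.4971 -0.0863  0.0907]
lip [0.5622 0.0016 0.2281]
lipL [0.558  0.0342 0.2256]
lipR [ 0.5665 -0.0311  0.2254]
lidfl [5.644e-01 1.353e-01 5.000e-04]
lidfr [ 0.576  -0.1031  0.2072]
lidbl [0.7094 0.12   0.1319]
lidbr [ 0.7303 -0.0887  0.1305]
pot [0.3924 0.1563 0.0461]
pip [ 0.3819 -0.0631  0.0278]
pad [ 0.4365 -0.1927  0.0142]
rack [0.5176 0.2161 0.0401]
beak [0.6429 0.2184 0.0033]
cap [ 0.682  -0.1713  0.1498]
side down [0.4772 0.0647 0.088 ]
side up [0.4809 0.0138 0.0884]
side stop [ 0.4886 -0.0353  0.0879]
side start [ 0.4958 -0.0885  0.0886]
side lip [ 0.5547 -0.0056  0.2307][ WARN:0@0.032] global loadsave.cpp:1063 imwrite_ Unsupported depth image for selected encoder is fallbacked to CV_8U.
```

View pics/crop1.png

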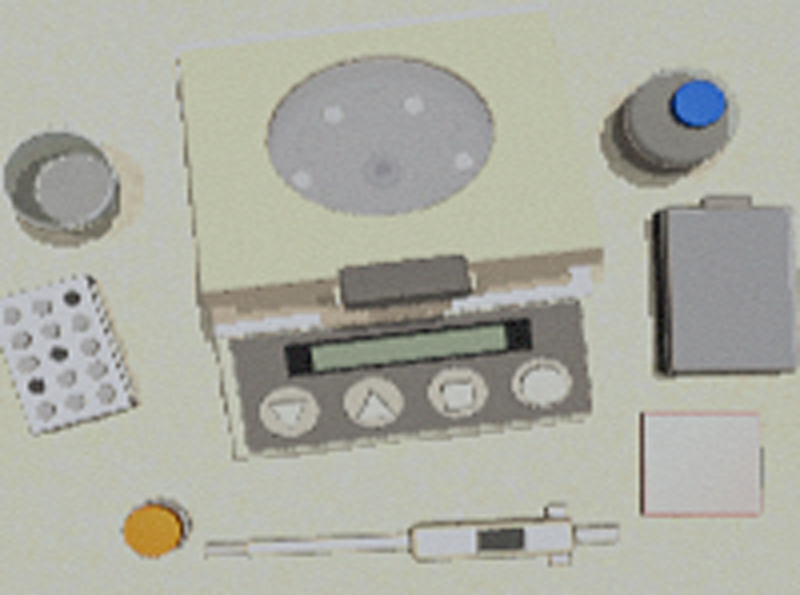

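jog_arm([
  [-1,[0,0,1],0],
  [-1,[0,0,0.6],0],
  [-1,[0.6,-0.9,0],0.26],
  [-1,[0.6,-0.9,0],0.26],
  [-1,[0.6,-0.9,0],0.26],
  [-1,[0.6,-0.9,0],0.26],
  [-1,[0.6,-0.9,0],0.26],
  [-1,[0.6,-0.9,0],0.26],
  [-1,[0.6,-0.9,0],0.26],
  [-1,[0.6,-0.9,0],0.26],
], squeeze=20)

```text
clock: 1.1
tcp_pos: [0.3512, 0.289, 0.3031]
tcp_rot: [-3.141, -0.073, 0.0]
contact_force: [0.9, -0.3, -0.5]
opening: -0.0002
gripper_force: 0.0
```

jog_arm([
  [-1,[0.5,-0.9,0],0.26],
  [-1,[0.5,-0.9,0],0.26],
  [-1,[0.5,-0.9,0],0],
  [-1,[0.5,-0.9,0],0],
  [-1,[0.5,-0.9,0],0],
  [-1,[0.5,-0.9,0],0],
  [-1,[0.5,-0.9,0],0],
  [-1,[0,0,0],0],
  [-1,[0,0,0],0],
])

```text
clock: 2.0
tcp_pos: [0.4908, 0.0378, 0.3026]
tcp_rot: [3.136, 0.188, -0.002]
contact_force: [0.7, -0.2, 0.7]
opening: -0.0003
gripper_force: 0.0
```

Run:
```python
from h import *
s=observe(); print(s['tcp_pos'],s['tcp_rot'],s['contact_force'],s['opening'],s['qpos'])
im,d=get_image('wrist'); cv2.imwrite('pics/w1.png',np.clip(im*1.5,0,255).astype(np.uint8)); np.save('w1.npy',cloud('wrist',d,s))
```

```text
[0.49080839 0.03779463 0.30261095] [ 3.13564469e+00  1.88071970e-01 -1.93789025e-03] [ 0.66307707 -0.16723313  0.70750777] -0.00025404487354997263 [ 4.87302907e-01 -2.29084440e-01 -5.02162582e-02 -2.30973499e-04
 -1.75091678e+00  1.20326610e+00]
```

View pics/w1.png

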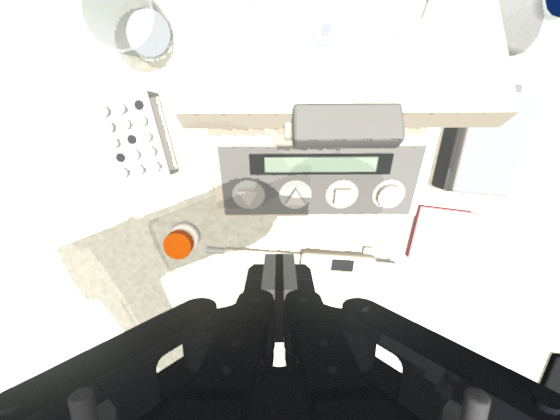

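The wrist view has the machine square to the tool. The keys are at (249,194), (295,194), (342,193) and (389,194), and the lip top is centred near (348,121).

Run:
```python
from h import *
W=np.load('w1.npy')
for n,(u,v) in dict(down=(249,194),up=(295,195),stop=(342,194),start=(389,195),lip=(348,121),lipL=(300,121),lipR=(398,121),lipback=(348,107),lipfront=(348,136)).items():
    print(n,np.nanmedian(W[v-1:v+2,u-1:u+2].reshape(-1,3),0).round(4))
```

```text
down [0.4805 0.0695 0.0909]
up [0.4853 0.0196 0.0898]
stop [ 0.4926 -0.031   0.0905]
start [ 0.4977 -0.0822  0.0902]
lip [0.565  0.0037 0.2268]
lipL [0.5615 0.0333 0.2268]
lipR [ 0.5687 -0.0271  0.2274]
lipback [0.5736 0.0041 0.2226]
lipfront [0.5562 0.0031 0.2319]
```

jog_arm([
  [-1,[0.55,-0.3,0],0],
  [-1,[0.55,-0.3,0],0],
  [-1,[0.6,-0.3,0],0],
  [-1,[0,0,-0.7],0],
  [-1,[0,0,-0.3],0],
  [-1,[0,0,0],0],
  [-1,[0,0,0],0],
])

```text
clock: 2.75
tcp_pos: [0.5585, 0.0032, 0.2644]
tcp_rot: [3.135, 0.194, 0.002]
contact_force: [0.5, -0.1, 0.9]
opening: 0.0001
gripper_force: 0.0
```

jog_arm([
  [-1,[0,0,-0.25],0],
  [-1,[0,0,-0.25],0],
  [-1,[-0.05,0,-0.2],0],
  [-1,[-0.12,0,-0.2],0],
  [-1,[-0.12,0,-0.2],0],
  [-1,[-0.12,0,-0.2],0],
  [-1,[0,0,0],0],
])

```text
clock: 3.45
tcp_pos: [0.5413, 0.0027, 0.2099]
tcp_rot: [-3.136, -0.192, 0.003]
contact_force: [0.0, 0.1, -0.4]
opening: 0.0003
gripper_force: 0.0
```

Run:
```python
from h import *
s=observe(); print(s['tcp_pos'],s['contact_force'])
im,d=get_image('wrist'); 
im2,d2=get_image('side')
a=cv2.resize(im2[120:300,180:400],(660,540),interpolation=cv2.INTER_CUBIC)
cv2.imwrite('pics/s2.png',np.clip(a*1.6,0,255).astype(np.uint8))
```

```text
[0.54133481 0.00266148 0.20989542] [ 0.04529129  0.05644945 -0.3878994 ]
```

View pics/s2.png

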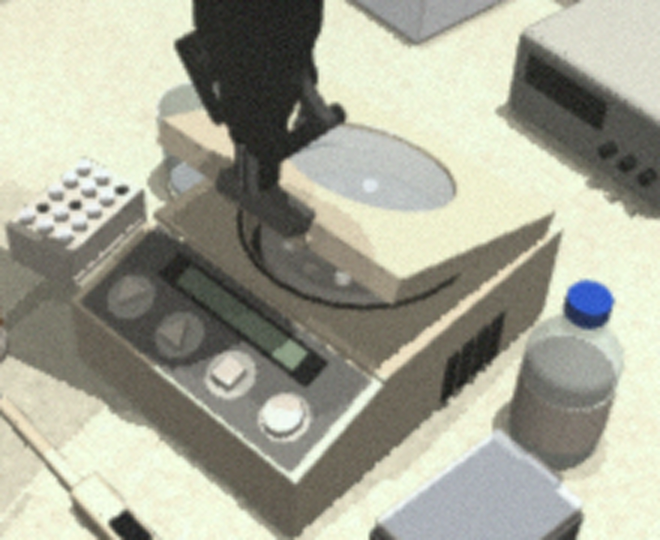

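The fingertips sit on the lip at about (268,215) in the crop, and the lid is coming down. I'll carry on along the arc.

jog_arm([
  [-1,[-0.1,0,-0.2],0],
  [-1,[-0.1,0,-0.2],0],
  [-1,[-0.05,0,-0.2],0],
  [-1,[-0.05,0,-0.2],0],
  [-1,[-0.05,0,-0.2],0],
  [-1,[0,0,-0.2],0],
  [-1,[0,0,-0.2],0],
  [-1,[0,0,-0.1],0],
  [-1,[0,0,0],0],
])

```text
clock: 4.45
tcp_pos: [0.5281, 0.0026, 0.1503]
tcp_rot: [3.135, 0.192, -0.002]
contact_force: [-0.8, 0.0, 0.5]
opening: -0.0003
gripper_force: 0.0
```

```bash
cat > lip.py <<'E'
from h import *
s=observe(); print(s['tcp_pos'],s['contact_force'])
im,d=get_image('top'); W=cloud('top',d)
for u,v in((245,225),(250,215),(330,215),(325,205),(255,170),(320,165)): print((u,v),W[v,u].round(4))
E
python3 lip.py
```

```text
[0.52812468 0.00259065 0.15034754] [-0.7726211   0.02484325  0.46426173]
(245, 225) [0.5427 0.0833 0.4955]
(250, 215) [0.5783 0.0961 0.1325]
(330, 215) [ 0.5776 -0.0924  0.1344]
(325, 205) [ 0.6014 -0.0809  0.1328]
(255, 170) [0.6856 0.0845 0.1284]
(320, 165) [ 0.6974 -0.0703  0.1266]
```

jog_arm([
  [-1,[0,0,-0.1],0],
  [-1,[0,0,-0.1],0],
  [-1,[0,0,-0.1],0],
  [-1,[0,0,-0.05],0],
  [-1,[0,0,0],0],
])

```text
clock: 5.0
tcp_pos: [0.5282, 0.0026, 0.137]
tcp_rot: [3.136, 0.192, -0.0]
contact_force: [-0.7, 0.3, 0.4]
opening: 0.0003
gripper_force: 0.5
```

jog_arm([
  [-1,[0,0,-0.03],0],
  [-1,[0,0,-0.02],0],
  [-1,[0,0,0],0],
  [-1,[0,0,0],0],
])

```text
clock: 5.4
tcp_pos: [0.5284, 0.0026, 0.1357]
tcp_rot: [3.136, 0.192, 0.001]
contact_force: [-2.2, 0.3, 3.8]
opening: 0.0003
gripper_force: 1.8
```

jog_arm([
  [-1,[0,0,-0.03],0],
  [-1,[0,0,0],0],
  [-1,[0,0,0],0],
])

```text
clock: 5.7
tcp_pos: [0.5284, 0.0026, 0.1346]
tcp_rot: [3.136, 0.192, 0.001]
contact_force: [-3.5, 0.6, 6.3]
opening: -0.0003
gripper_force: 2.8
```

jog_arm([
  [-1,[0,0,0.2],0],
  [-1,[0,0,0.7],0],
  [-1,[-0.4,0.1,0.3],0],
  [-1,[-0.45,0.15,0],0],
  [-1,[-0.45,0.1,0],0],
  [-1,[0,0,0],0],
])

```text
clock: 6.3
tcp_pos: [0.4754, 0.0171, 0.1825]
tcp_rot: [-3.135, -0.193, -0.002]
contact_force: [0.3, -0.3, 0.1]
opening: 0.0001
gripper_force: 0.0
```

Run:
```python
from h import *
s=observe(); print(s['tcp_pos'],s['contact_force'])
im,d=get_image('top'); W=cloud('top',d); P=W.reshape(-1,3)
p=P-[.599,.004,0]; c,q=np.cos(.12),np.sin(.12); X=p[:,0]*c+p[:,1]*q; Y=-p[:,0]*q+p[:,1]*c
m=(X>-.05)&(X<.11)&(abs(Y)<.1)&(abs(Y)>.075)&(abs(P[:,2]-.125)<.03)
print(m.sum(),np.polyfit(X[m],P[m,2],1))
im,d=get_image('wrist'); W=cloud('wrist',d,s)
cv2.imwrite('pics/w3.png',np.clip(im*1.2,0,255).astype(np.uint8)); np.save('w3.npy',W)
```

```text
[0.47544567 0.0170894  0.18251275] [ 0.31372578 -0.31403794  0.08677292]
1412 [0.0011666  0.12428627]
```

View pics/w3.png

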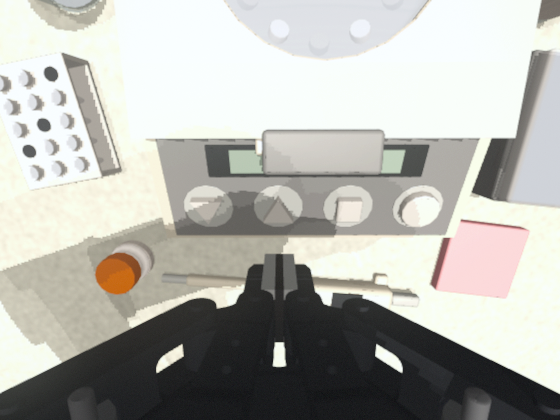

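The lid is flat and shut. The up key is at (278,208), in line with the fingers, and the start key is at (420,207). One depth check on both.

Run:
```python
import numpy as np
W=np.load('w3.npy')
for u,v in((278,210),(420,207),(349,208)): print(np.nanmedian(W[v-2:v+3,u-2:u+3].reshape(-1,3),0).round(4))
```

```text
[0.483  0.019  0.0897]
[ 0.4981 -0.0819  0.0904]
[ 0.4912 -0.0317  0.0904]
```

jog_arm([
  [-1,[0,0,-0.8],0],
  [-1,[0,0,-0.8],0],
  [-1,[0.03,0,-0.3],0],
  [-1,[0,0,0],0],
  [-1,[0,0,0],0],
])

```text
clock: 6.9
tcp_pos: [0.4784, 0.0164, 0.1074]
tcp_rot: [3.135, 0.192, 0.002]
contact_force: [0.1, -0.8, 0.4]
opening: 0.0003
gripper_force: 0.0
```

jog_arm([
  [-1,[0,0.04,-0.1],0],
  [-1,[0,0,-0.08],0],
  [-1,[0,0,-0.05],0],
  [-1,[0,0,0],0],
  [-1,[0,0,0],0],
])

```text
clock: 7.4
tcp_pos: [0.4777, 0.0183, 0.0973]
tcp_rot: [-3.136, -0.192, -0.001]
contact_force: [-0.1, 0.6, 0.9]
opening: 0.0
gripper_force: 0.6
```

jog_arm([
  [-1,[0,0,-0.04],0],
  [-1,[0,0,0],0],
  [-1,[0,0,0],0],
])

```text
clock: 7.7
tcp_pos: [0.478, 0.0183, 0.0958]
tcp_rot: [-3.136, -0.192, -0.002]
contact_force: [1.1, 1.1, 3.6]
opening: -0.0001
gripper_force: 1.3
```

jog_arm([
  [-1,[0,0,-0.04],0],
  [-1,[0,0,0],0],
  [-1,[0,0,0],0],
])

```text
clock: 8.0
tcp_pos: [0.478, 0.0183, 0.0942]
tcp_rot: [3.136, 0.192, 0.002]
contact_force: [1.7, 0.8, 5.6]
opening: -0.0
gripper_force: 2.0
```

jog_arm([
  [-1,[0,0,-0.04],0],
  [-1,[0,0,0],0],
  [-1,[0,0,0],0],
])

```text
clock: 8.3
tcp_pos: [0.478, 0.0182, 0.0927]
tcp_rot: [3.136, 0.192, 0.002]
contact_force: [2.1, 0.0, 5.6]
opening: -0.0
gripper_force: 2.6
```

jog_arm([
  [-1,[0,0,-0.03],0],
  [-1,[0,0,0],0],
  [-1,[0,0,0],0],
])

```text
clock: 8.6
tcp_pos: [0.4783, 0.0182, 0.0919]
tcp_rot: [3.136, 0.192, 0.003]
contact_force: [1.8, 0.7, 8.2]
opening: 0.0003
gripper_force: 3.1
```

jog_arm([
  [-1,[0,0,0.3],0],
  [-1,[0,0,0.8],0],
  [-1,[0.1,-0.85,0],0],
  [-1,[0.1,-0.85,0],0],
  [-1,[0.1,-0.85,0],0],
  [-1,[0,0,-0.5],0],
  [-1,[0,0,-0.3],0],
  [-1,[0,0,0],0],
  [-1,[0,0,0],0],
])

```text
clock: 9.5
tcp_pos: [0.4893, -0.0834, 0.1028]
tcp_rot: [3.135, 0.193, -0.002]
contact_force: [0.3, 0.7, 0.5]
opening: 0.0
gripper_force: 0.0
```

jog_arm([
  [-1,[0,0,-0.08],0],
  [-1,[0,0,-0.05],0],
  [-1,[0,0,-0.04],0],
  [-1,[0,0,0],0],
  [-1,[0,0,0],0],
])

```text
clock: 10.0
tcp_pos: [0.4898, -0.0836, 0.0966]
tcp_rot: [-3.136, -0.192, -0.001]
contact_force: [0.3, 0.7, 1.6]
opening: -0.0
gripper_force: 0.9
```

jog_arm([
  [-1,[0,0,-0.04],0],
  [-1,[0,0,-0.03],0],
  [-1,[0,0,0],0],
  [-1,[0,0,0],0],
])

```text
clock: 10.4
tcp_pos: [0.49, -0.0838, 0.0939]
tcp_rot: [3.135, 0.192, 0.002]
contact_force: [1.7, 0.9, 5.0]
opening: 0.0002
gripper_force: 2.1
```

jog_arm([
  [-1,[0,0,-0.03],0],
  [-1,[0,0,-0.02],0],
  [-1,[0,0,0],0],
  [-1,[0,0,0],0],
])

```text
clock: 10.8
tcp_pos: [0.4903, -0.0839, 0.0922]
tcp_rot: [3.135, 0.192, 0.003]
contact_force: [1.7, 1.3, 6.2]
opening: -0.0001
gripper_force: 2.8
```

jog_arm([
  [-1,[0,0,-0.03],0],
  [-1,[0,0,0],0],
  [-1,[0,0,0],0],
])

```text
clock: 11.1
tcp_pos: [0.4905, -0.0839, 0.0917]
tcp_rot: [3.135, 0.192, 0.005]
contact_force: [0.8, 1.0, 9.9]
opening: -0.0001
gripper_force: 4.3
```

jog_arm([
  [-1,[0,0,0.3],0],
  [-1,[0,0,0.8],0],
  [-1,[0,0,1],0],
  [-1,[0,0,1],0],
  [-1,[0,0,0],0],
  [-1,[0,0,0],0],
  [-1,[0,0,0],0],
])

```text
clock: 11.8
tcp_pos: [0.4887, -0.0838, 0.2124]
tcp_rot: [-3.136, -0.192, 0.005]
contact_force: [-0.1, 0.3, -0.2]
opening: 0.0001
gripper_force: 0.0
```

Run:
```python
from h import *
s=observe(); print(s['tcp_pos'],s['contact_force'])
im,d=get_image('wrist'); W=cloud('wrist',d,s)
im2,d2=get_image('side')
a=cv2.resize(im2[120:360,150:400],(750,600),interpolation=cv2.INTER_CUBIC)
cv2.imwrite('pics/s4.png',np.clip(a*1.5,0,255).astype(np.uint8))
```

```text
[ 0.48869417 -0.08379607  0.21240199] [-0.08774537  0.34049608 -0.22921658]
```

View pics/s4.png

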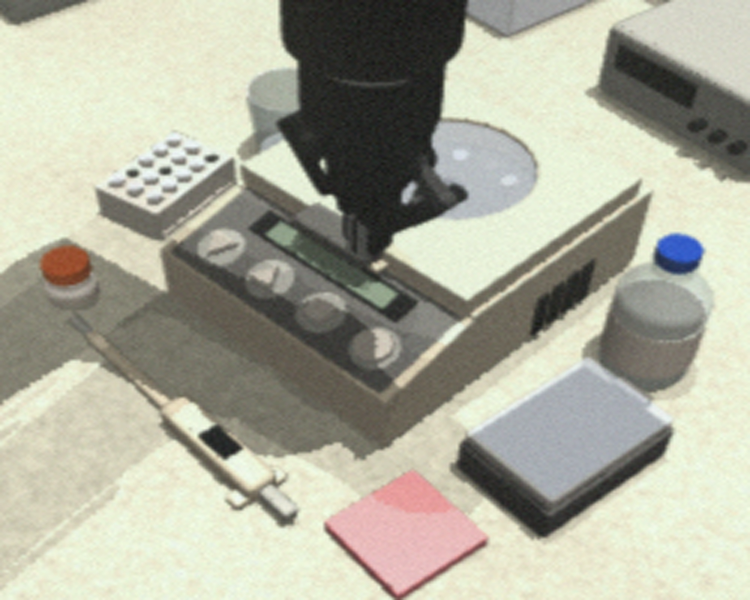

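The lid is shut, the keys are out, from (220,247) to (376,347), and nothing around the machine has moved. The fingers hang clear above it.

```bash
python3 -c "
from workcell import *
print(sign_off())"
```

```text
the job is handed in; nothing more can be done
None
```

I pushed the lid shut, tapped up-arrow and then start until each went in and came out again, disturbed nothing around the machine as far as the final picture shows, and handed the job in at about 12 s; the hand-in returned no verdict.

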